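Bring the terracotta tile's dot under the drill

TASK

A terracotta tile on a wooden sled needs a hanging hole. Take that sled by its upright handle, slide it flat along the table until the tile's blue dot sits right under the drill's tip, and let go. Do not lift the sled or bump the drill and its stand, and leave the sled with the white tile where it is.

Things in the scene. Friction and masses are not known exactly. Their poses are not given: they have to be found in the camera images.
- sled_grip (a point): Centre of the dark wooden handle of the loose sled with the terracotta tile, 42 mm over the table, half-way up. Handle: 56 mm along x, 28 wide along y (grip this), 60 tall, standing on a light plywood board 96 wide, 12 thick, from 30 mm behind this point to 185 mm ahead; 0.3 to 0.6 kg. x: from handle to tile, y left, z up. Starts at the robot's left or right, x pointing roughly away from it.
- sled_dot (a point): Centre of the flat blue dot, 18 mm across, on top of the terracotta tile, 20 mm over the table. The tile, 90 x 90 x 8 mm, is fixed on the sled's board, its centre 135 mm ahead of the handle's. The dot lies 140 mm ahead (+x) and 15 mm left (+y) of the handle's centre; same axes.
- drill: Green drill in a fixed grey stand. Origin: the tip of its 10 mm bit, 45 mm over the free, flat table; z up. On its line above the tip: chuck 30 mm wide from 65 to 100 mm, motor 52 wide up to 255. A bracket 120 to 180 mm over the tip runs to a column 28 wide, 400 tall, 160 mm from the bit midway between +x and +y (beyond and left of the tip), on a 75 mm foot; a short lever on it.
- white_sled_grip (a point): Centre of the handle of a second loose sled, with a white glazed tile and a blue dot of its own: not wanted. Same sizes and axes; it starts on the other side from the terracotta tile's sled. (A lidded jar and a terracotta mug also stand loose, right and left beyond the sleds; not needed.)
Things that resemble listed ones, but are neither listed nor needed, are in the scene too. Leave any purple or turquoise look-alike of the part that bears sled_grip alone.

How it is judged (in metres and radians):
At the end, for the whole second after the job is handed in: The terracotta tile's blue dot stays within 12 mm, measured horizontally, of the point under the drill's tip, with the sled lying flat on the table and released; the white tile's sled is within 20 mm of where it began (horizontal distance between sled_dot and drill below 0.012 m and height (world z) of sled_dot below 0.025 m and angle between sled_dot's own z axis and vertical below 0.06 rad and distance of white_sled_grip from where it was at the start of the episode below 0.02 m); the robot touches nothing.
It fails at once if the terracotta tile's sled is lifted more than 20 mm off the table (height (world z) of sled_grip above 0.062 m or height (world z) of sled_dot above 0.04 m).
It fails at once if the drill or its stand is bumped (more than 5 N) (contact force between drill and anything else above 5 N).
It fails at once if the white tile's sled is moved more than 20 mm (distance of white_sled_grip from where it was at the start of the episode above 0.02 m).
It also fails if it takes over 35 s, if anything falls off the work surface, if the arm or the gripper's body presses on something with over 40 N, if the wrist force passes 120 N, or if a joint passes its speed limit or range.

ROBOT

A 7-joint arm with a two-finger parallel gripper is mounted at the origin on the work surface. World frame = base frame: x ahead of the robot, y to its left, z up, the work surface at z = 0. Lengths are in m, angles in degrees, forces in N, time in s.
With the tool pointing down it reaches from about 0.35 to 0.775 m from the base axis. Payload 3.1 kg.
Tool frame: the origin (TCP) lies on the centre line of the jaws, within the pads' length; the fingertips stand 17 mm ahead of it and the grasp point (between the pads) lies 2 mm behind it (robot.tip_reach is the distance from the TCP to the fingertips, in m); z points along the fingers, y is the line along which they close (so a half turn about z gives the same grasp; the last joint's range is limited). The gripper opens to 85 mm and grips with 20 to 120 N. Pads are 22 mm wide; open, the fingers measure 114 mm over their backs; the gripper's body (76 mm by 85 mm) begins 54 mm behind the grasp point. The pads swing forward as they close: fully open they stand 13 mm farther back than shut.
Start: joints at [69.116, 17.813, 0.802, 86.603, -0.252, 75.585, -1.558], TCP at [0.175, -0.522, 0.248] pointing down, gripper open.
Joint ranges: [-154.91, 154.91], [-16.99, 109.72], [-72.82, 74.43], [7.12, 147.25], [-82.49, 262.49], [11.32, 116.49], [-174.64, 174.64]. Speed limits (degrees/s): [159.86, 159.86, 180, 180, 180, 180, 180].

INTERFACE

Orientations are given as [roll, pitch, yaw] about the fixed x, y, z axes, in that order (R = Rz(yaw) Ry(pitch) Rx(roll)).
In Python, from station import robot, fingers, vision, workorder, recognise gives the robot as it stands. Calls block until the motion is done:
- robot.move_to(position, orientation): joint-space move of the TCP to a pose.
- robot.line_to(position, orientation=None, velocity=0.15, f_stop=None): straight line of the TCP; orientation=None keeps the orientation; velocity is the mean speed in m/s. With f_stop (N) it stops when the force on the tool has changed by that much, and returns True; else False.
- robot.move_j(angles): joint-space move.
- fingers.gripper_to(opening, force=None): opening from 0.0 (shut) to 1.0 (fully open); force is the grip in N (None keeps the last); returns when the fingers have stopped.
- robot.pause(seconds).
- robot.inverse_kinematics(position, orientation): joint angles nearest the present ones, or None.
- vision.grab_frame(name): name is "scene" or "top"; returns the picture (480x640x3 uint8, red, green, blue); there is no depth.
- vision.calibration(name): a dict with "mtx" (3x3 intrinsics, pixels), "extrinsics" (4x4, takes a point from world to camera coordinates). Camera axes: x right, y up, looking along -z (the intrinsics and any distortion apply to the point x, -y, -z); pixel columns grow to the right and rows downward; lengths in m; the calibration is good to about 2 mm. A picture is of the moment at which its call begins. calibration takes no time and is no camera call.
A pose or a line that the arm cannot do raises robot.PlanningError and nothing moves.
- workorder.close_job(): hands the job in; it is judged then, once.
Trained networks look in the newest picture that a camera, given by its name, has taken for a name from the list of things; names that differ only in an ending like _2 or _b are one class to them, and where a whole thing is asked for, a point or a joint stands for the part that bears it (a point fixed in the world has none). Each returns a list of dicts, best first, with "p" (0 to 1); they miss things now and then, are a little off and sometimes report something else, mostly with a low value. They report only what shows in the picture. A call takes as long as a camera call. They do not tell look-alikes from the thing itself.
- recognise(label, camera): "rect" ([centre column, centre row, width, height] in pixels, round what is visible of it).
Readings, each from a call of its own:
- robot.current_time_s(): time.
- robot.current_joint_positions(): joint angles.
- robot.current_dq(): joint speeds.
- robot.current_joint_torque(): joint torques, N m.
- robot.current_tool_pos(): TCP position.
- robot.current_eef_rot(): TCP orientation.
- robot.current_contact_force(): force on the tool from outside, world axes, zero at the start.
- robot.current_torque(): the same for the moment, N m.
- robot.current_finger_gap(): opening from 0.0 (shut) to 1.0 (fully open).
- robot.current_gripper_force(): force on a finger pad.
Only numpy, scipy, OpenCV 4.12 (cv2) and the standard library are available. Lean on these libraries where they do the work, as an engineer would, in place of code of your own. Each camera call takes 0.05 s, during which the arm holds its last target. There are 200 camera calls.

## Working session

There is one attempt and no reset: what is moved stays moved. The work goes in short steps, each a Python script; the robot and the scene stay as the last script left them, time stands still between calls to the robot, and variables do not carry over. Pictures are saved under pics/ and viewed, at most 10 in all, crops included, and the job is handed in when it is done.

```bash
mkdir -p pics
cat > h.py <<'E'
from station import robot, fingers, vision, workorder, recognise
import numpy as np, cv2
def grab(cam,fn=None):
    im=vision.grab_frame(cam)
    if fn: cv2.imwrite('pics/'+fn,im[:,:,::-1])
    return im
def proj(P,cam):
    c=vision.calibration(cam);E=np.array(c["extrinsics"]);p=np.atleast_2d(P)@E[:3,:3].T+E[:3,3]
    p=p*[1,-1,-1];q=p@np.array(c["mtx"]).T;return q[:,:2]/q[:,2:]
def unproj(uv,z,cam):
    c=vision.calibration(cam);E=np.array(c["extrinsics"]);R=E[:3,:3]
    o=-R.T@E[:3,3];d=R.T@(np.linalg.inv(np.array(c["mtx"]))@[uv[0],uv[1],1]*[1,-1,-1])
    return o+d*(z-o[2])/d[2]
E
python3 - <<'E'
from h import *
for c in("scene","top"):
    grab(c,c+'0.png'); k=vision.calibration(c);print(c,{a:(np.round(b,3).tolist() if a!='x' else b) for a,b in k.items()})
    for l in("sled_grip","sled_dot","drill","white_sled_grip"):
        print(l,[(np.round(r["rect"]).tolist(),round(r["p"],2)) for r in recognise(l,c)])
print(robot.current_eef_rot(),robot.current_time_s())
E
```

```text
scene {'mtx': [[435.943, 0.0, 323.316], [0.0, 435.943, 233.909], [0.0, 0.0, 1.0]], 'extrinsics': [[0.075, 0.997, 0.016, -0.023], [-0.708, 0.042, 0.705, 0.298], [0.702, -0.064, 0.709, -1.451], [0.0, 0.0, 0.0, 1.0]]}
sled_grip [([207.0, 184.0, 72.0, 51.0], 0.73), ([232.0, 248.0, 52.0, 80.0], 0.6)]
sled_dot [([205.0, 187.0, 70.0, 55.0], 0.96), ([416.0, 175.0, 67.0, 47.0], 0.77), ([234.0, 246.0, 50.0, 84.0], 0.59)]
drill [([396.0, 288.0, 109.0, 180.0], 0.8)]
white_sled_grip [([441.0, 243.0, 74.0, 81.0], 0.8)]
top {'mtx': [[489.639, 0.0, 325.464], [0.0, 489.639, 238.893], [0.0, 0.0, 1.0]], 'extrinsics': [[0.026, -1.0, 0.009, -0.049], [0.995, 0.027, 0.101, -0.489], [-0.101, 0.006, 0.995, -1.153], [0.0, 0.0, 0.0, 1.0]]}
sled_grip [([447.0, 362.0, 80.0, 97.0], 0.93), ([185.0, 366.0, 98.0, 92.0], 0.93), ([410.0, 249.0, 47.0, 91.0], 0.85)]
sled_dot [([408.0, 250.0, 49.0, 92.0], 0.78), ([183.0, 365.0, 97.0, 95.0], 0.78)]
drill [([269.0, 97.0, 74.0, 141.0], 0.83)]
white_sled_grip [([194.0, 238.0, 56.0, 97.0], 0.62)]
[-1.79995882e+02  1.10773751e-03  1.84974624e+01] 0.5
```

View pics/scene0.png

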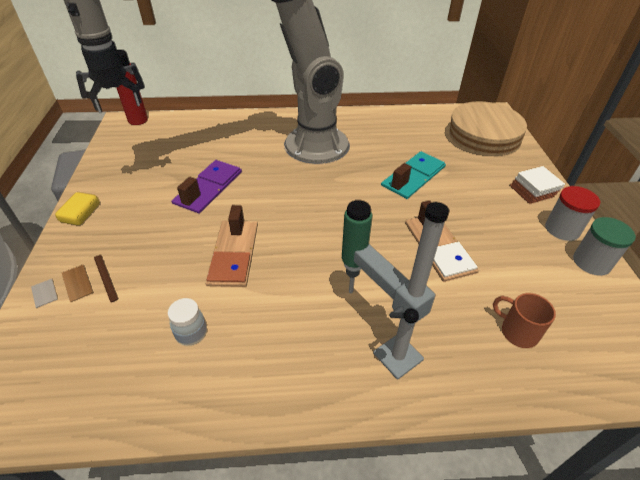

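View pics/top0.png

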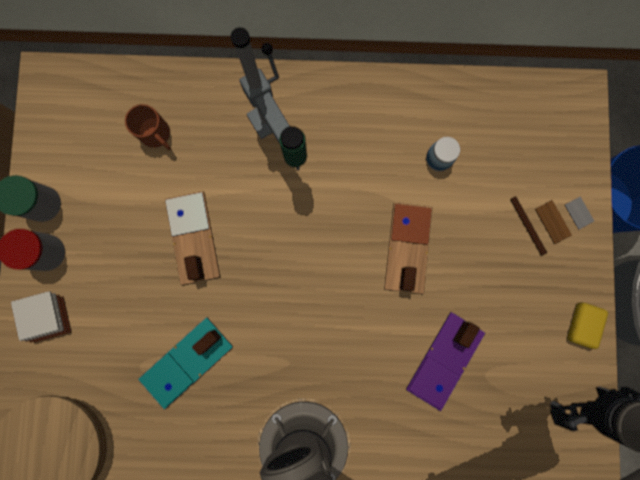

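Candidates: purple sleds at scene (208,186), turquoise at (414,175), white tile at (441,245), and terracotta at (232,250) / top (409,249). The last one fits: it has a plywood board, a terracotta tile and a blue dot. I'll confirm with one crop that also includes the drill tip.

Run:
```python
from h import *
s=cv2.imread('pics/scene0.png');t=cv2.imread('pics/top0.png')
A=cv2.resize(s[200:300,195:295],None,fx=4,fy=4,interpolation=2);B=cv2.resize(s[200:300,310:410],None,fx=4,fy=4,interpolation=2)
cv2.imwrite('pics/crop1.png',np.hstack([A,B]))
def blob(im,x0,x1,y0,y1,name):
    h=cv2.cvtColor(im[y0:y1,x0:x1],cv2.COLOR_BGR2HSV)
    m=cv2.inRange(h,(112,150,60),(130,255,255))
    n,_,st,c=cv2.connectedComponentsWithStats(m)
    i=1+np.argmax(st[1:,4]);r=c[i]+[x0,y0];print(name,r,st[i,4]);return r
ds=blob(s,205,260,235,290,'scene');dt=blob(t,385,440,200,250,'top')
print('dot',unproj(ds,.02,'scene'),unproj(dt,.02,'top'))
def corners(x0,x1,y0,y1,n):
    h=cv2.cvtColor(t[y0:y1,x0:x1],cv2.COLOR_BGR2HSV);print(n)
    return h
# handle top in top view (409,270..), z .072
print('handle top', unproj((409,270),.072,'top'))
# tile terracotta rect in top
h=cv2.cvtColor(t,cv2.COLOR_BGR2HSV);m=((h[...,0]<12)|(h[...,0]>172))&(h[...,1]>140)&(h[...,2]>70)
m=m.astype(np.uint8);z=np.zeros_like(m);z[195:250,380:440]=m[195:250,380:440];z=cv2.morphologyEx(z,cv2.MORPH_CLOSE,np.ones((9,9)))
P=cv2.boxPoints(cv2.minAreaRect(cv2.findNonZero(z)));W=np.array([unproj(p,.02,'top') for p in P]);print(P,W,W.mean(0))
print('motor top',unproj((292,137),.30,'top'),unproj((359,210),.30,'scene'))
print('tip',unproj((351,291),.045,'scene'))
```

```text
scene [234.10714286 266.78571429] 28
top [405.63333333 220.63333333] 30
dot [ 0.53775116 -0.23210632  0.02      ] [ 0.54002652 -0.22945812  0.02      ]
handle top [ 0.41825217 -0.22941552  0.072     ]
[[390.73425 240.02467]
 [394.5863  203.43013]
 [431.54523 207.32054]
 [427.69318 243.91508]] [[ 0.49171014 -0.19383044  0.02      ]
 [ 0.58160122 -0.20209653  0.02      ]
 [ 0.57449708 -0.29237055  0.02      ]
 [ 0.48467132 -0.28341324  0.02      ]] [ 0.53311994 -0.24292769  0.02      ]
motor top [0.6524948 0.0337762 0.3      ] [0.66077672 0.03216276 0.3       ]
tip [0.64615794 0.0352744  0.045     ]
```

View pics/crop1.png

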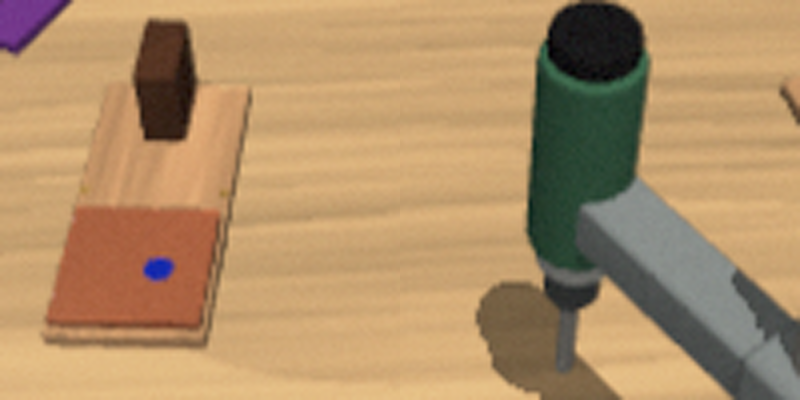

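The crop confirms it: terracotta tile, plywood board and dark handle, with the blue dot at scene (234,267). The bit tip is at about scene (351,293). That gives a sled yaw of about -5.5°, a grip point of about (0.398,-0.232) and a tip at about (0.651,0.034). Next I approach and grip.

Run:
```python
from h import *
print('tip',unproj((351.2,292.5),.045,'scene'))
o=[180,0,-5.5]
robot.move_to([.398,-.232,.17],o)
robot.line_to([.398,-.232,.10],velocity=.2)
grab('top','top1.png')
print(robot.line_to([.398,-.232,.047],velocity=.08,f_stop=8),robot.current_tool_pos())
fingers.gripper_to(0.0,force=40)
print(robot.current_finger_gap(),robot.current_gripper_force(),robot.current_contact_force(),robot.current_time_s())
im=grab('top','top2.png');im2=grab('scene','scene2.png')
cv2.imwrite('pics/c2.png',np.hstack([cv2.resize(im[180:330,340:490,::-1],(400,400)),cv2.resize(im2[180:330,160:310,::-1],(400,400))]))
```

```text
tip [0.65030328 0.03522125 0.045     ]
False [ 0.3984729  -0.23222371  0.04739456]
0.32161574359873907 40.212798714637756 [-0.71962459 -1.37507332  3.52520197] 3.8167
```

View pics/c2.png

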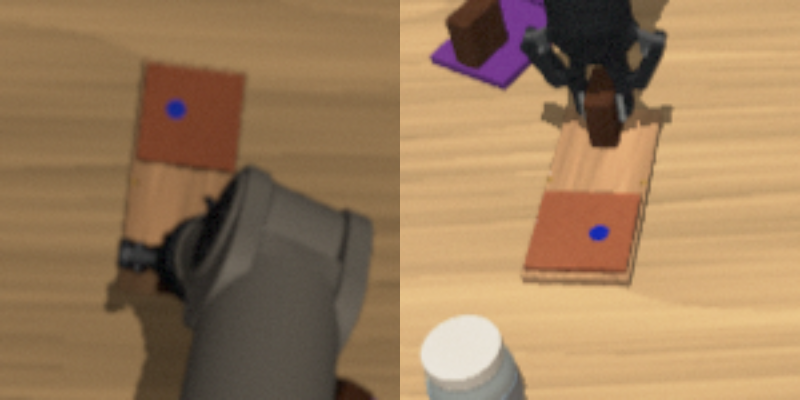

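The handle is gripped (gap 27 mm) and the dot is visible in both views. Now I slide to a waypoint 20 mm short on the -y side and remeasure.

```bash
cat >> h.py <<'E'
def dot(im,cam,guess):
    u,v=np.round(proj(guess,cam)[0]).astype(int);x0,y0=u-20,v-20
    h=cv2.cvtColor(im[y0:v+20,x0:u+20],cv2.COLOR_RGB2HSV)
    m=cv2.inRange(h,(112,150,50),(130,255,255));n,_,st,c=cv2.connectedComponentsWithStats(m)
    i=1+np.argmax(st[1:,4]);return unproj(c[i]+[x0,y0],.02,cam),st[i,4],c[i]+[x0,y0]
E
python3 - <<'E'
from h import *
im=vision.grab_frame('scene');d=dot(im,'scene',[.539,-.231,.02]);print(d)
it=vision.grab_frame('top');print(dot(it,'top',[.539,-.231,.02]))
p=np.array(robot.current_tool_pos());d0=d[0]
a=np.radians(5.5);r=(d0-p)[:2];r=np.array([[np.cos(a),-np.sin(a)],[np.sin(a),np.cos(a)]])@r
goal=np.array([.650,.035])-[0,.02]; g=goal-r;print('grip goal',g)
robot.line_to([g[0],g[1],.0472],[180,0,0],velocity=.06)
print(robot.current_tool_pos(),robot.current_contact_force(),robot.current_joint_positions(),robot.current_time_s())
im=grab('scene','scene3.png');print(dot(im,'scene',[*goal,.02]))
it=grab('top','top3.png')
try: print(dot(it,'top',[*goal,.02]))
except Exception as e: print(e)
cv2.imwrite('pics/c3.png',np.hstack([cv2.resize(im[200:320,280:400,::-1],(400,400),interpolation=2),cv2.resize(it[80:280,220:420,::-1],(400,400))]))
E
```

```text
(array([ 0.53830788, -0.23204887,  0.02      ]), np.int32(26), array([234.11538462, 266.96153846]))
(array([ 0.54034449, -0.22913072,  0.02      ]), np.int32(32), array([405.5, 220.5]))
grip goal [0.51059045 0.00099636]
[ 0.50972434 -0.00354146  0.04757955] [-3.34986124 -7.99130362  7.76783699] [  10.49070141   26.25068577  -15.68285798  106.74991861    9.58085853
   48.39362843 -100.34194367] 8.4833
(array([0.64860271, 0.00956782, 0.02      ]), np.int32(34), array([339.11764706, 299.23529412]))
(array([0.65115544, 0.01227772, 0.02      ]), np.int32(26), array([307.5, 173. ]))
```

View pics/c3.png

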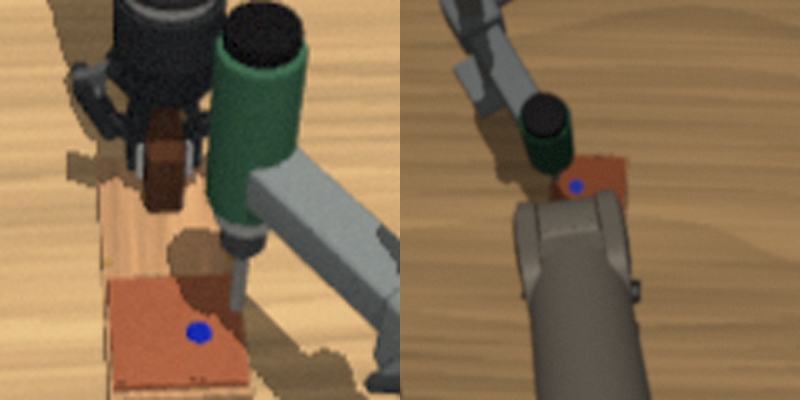

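The dot is at scene (339,299) and the bit tip at (351,292.4), with clear space around the drill. I'll make the last 25 mm, then check before letting go.

Run:
```python
from h import *
print('wrist front',unproj((287,178),.3,'top'),unproj((287,178),.4,'top'))
T=np.array([.6497,.0352])
c=np.array([.51059,.00100]); d=np.array([.6486,.0096])
for k in range(2):
    c=c+(T-d); robot.line_to([c[0],c[1],.0472],[180,0,0],velocity=.04); robot.pause(.3)
    im=grab('scene',f'scene4{k}.png');q=dot(im,'scene',[*T,.02]);d=q[0][:2]
    print(c,robot.current_tool_pos(),q,(d-T)*1000,robot.current_contact_force(),robot.current_time_s())
    if np.linalg.norm(d-T)<.003: break
cv2.imwrite('pics/c4.png',cv2.resize(im[220:340,280:400,::-1],(600,600),interpolation=2))
```

```text
wrist front [0.5738009  0.04049626 0.3       ] [0.55112858 0.03281459 0.4       ]
[0.51169 0.0266 ] [0.51208869 0.02588    0.04742938] (array([0.65106368, 0.04021055, 0.02      ]), np.int32(33), array([352.75757576, 299.42424242])) [1.36367692 5.01055462] [ 1.18714389 -4.800115    4.65778601] 9.725
[0.51032632 0.02158945] [0.5109136  0.0235477  0.04748217] (array([0.6497891 , 0.03864702, 0.02      ]), np.int32(31), array([352., 299.])) [0.08910146 3.44701906] [2.13239745 3.69022948 4.10373818] 10.3583
```

View pics/c4.png

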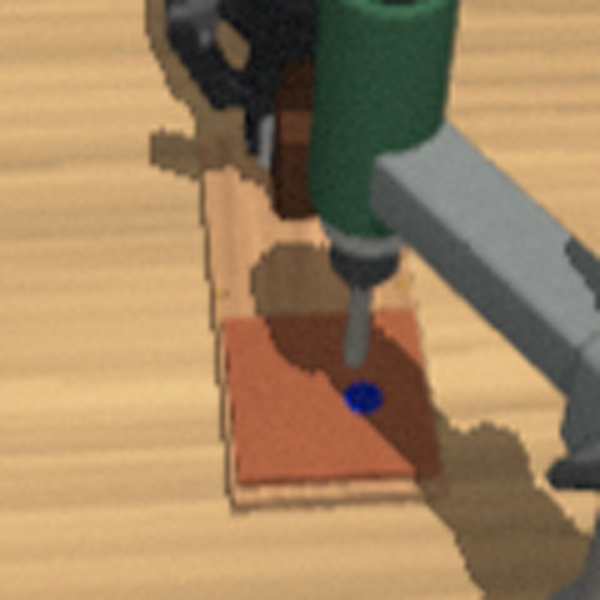

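The dot is about 3.5 to 4 mm too far in +y: column 352.4, where about 351 is wanted. I'll nudge it, release, back up and check.

Run:
```python
from h import *
T=np.array([.6497,.0352])
robot.line_to([.5103,.0155,.0472],[180,0,0],velocity=.03); robot.pause(.3)
im=grab('scene');q=dot(im,'scene',[*T,.02]);print(robot.current_tool_pos(),q,(q[0][:2]-T)*1000)
fingers.gripper_to(0.75); robot.pause(.2)
p=robot.current_tool_pos()
robot.line_to([p[0],p[1],.11],velocity=.1)
im=grab('scene');q=dot(im,'scene',[*T,.02]);print(q,(q[0][:2]-T)*1000,robot.current_time_s())
cv2.imwrite('pics/c5.png',cv2.resize(im[180:340,240:400,::-1],(600,600),interpolation=2))
```

```text
[0.51024772 0.01746909 0.04749388] (array([0.64930512, 0.0324065 , 0.02      ]), np.int32(31), array([349.22580645, 298.96774194])) [-0.39487653 -2.79350466]
(array([0.64940924, 0.03263832, 0.02      ]), np.int32(30), array([349.33333333, 299.        ])) [-0.29075509 -2.56167681] 12.525
```

View pics/c5.png

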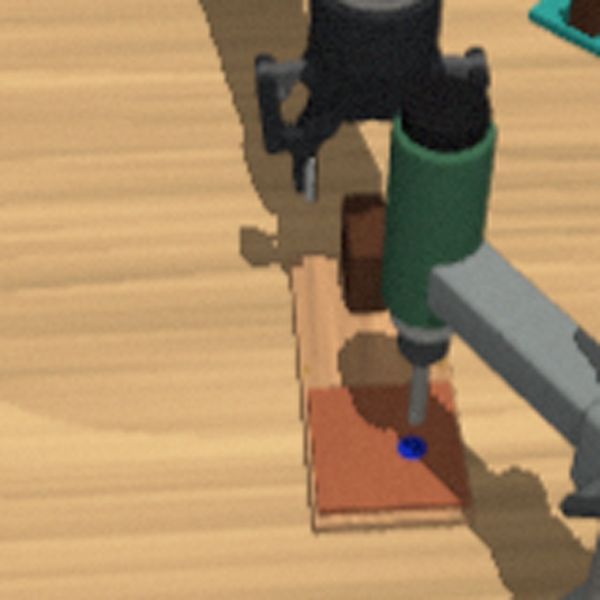

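The sled is released and flat, with the gripper clear above it. The dot is at (349.3,299), about 2.6 mm from the target, and the top camera agrees.

Run:
```python
from h import *
p=robot.current_tool_pos();robot.line_to([p[0],p[1],.14],velocity=.1);robot.pause(.3)
print(workorder.close_job())
```

```text
the job is handed in; nothing more can be done
None
```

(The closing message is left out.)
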